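Lock the locating bar of an exhaust-header welding jig

ROBOT

A 6-joint arm with a two-finger parallel gripper is mounted at the origin on the work surface. World frame = base frame: x ahead of the robot, y to its left, z up, the work surface at z = 0. Lengths are in m, angles in rad, forces in N, time in s.
With the tool pointing down it reaches from about 0.35 to 0.775 m from the base axis. Payload 7.3 kg.
Tool frame: the origin (TCP) lies on the centre line of the jaws, within the pads' length; the fingertips stand 11 mm ahead of it and the grasp point (between the pads) lies 8 mm behind it; z points along the fingers, y is the direction in which the jaws open and shut (so a half turn about z gives the same grasp; the last joint's range is limited). The gripper opens to 92 mm and grips with 3 to 60 N. Pads are 19 mm wide; open, the fingers measure 130 mm over their backs; the gripper's body (75 mm by 190 mm) begins 47 mm behind the grasp point.
Start: joints at [-1.437, 0.342, 1.524, -0, 1.275, -0.146], TCP at [0.145, -0.505, 0.238] pointing down, gripper open.
Joint ranges: [-2.53, 2.53], [-0.77, 2.02], [0.04, 2.7], [-1, 4.14], [0.28, 2.66], [-3.11, 3.11]. Speed limits (rad/s): [2.57, 2.57, 3.14, 3.14, 3.14, 3.14].

INTERFACE

Orientations are given as [roll, pitch, yaw] about the fixed x, y, z axes, in that order (R = Rz(yaw) Ry(pitch) Rx(roll)).
In Python, from cell import robot gives the robot as it stands.
- The arm moves only by the tool jog_arm, never from a script. Its argument "deltas" is one flat list of numbers, 6 for each row, row after row: the shift along the world's x, y, z in units of 0.1 m (1.0 is 0.1 m), then the turn, a rotation vector about the world's x, y, z in units of 90 degrees (1.0 is 90 degrees). A call has 1 to 5 rows; each row is the pose to reach, as a shift and turn from the pose commanded when the call began; what a row does not reach only later rows make up. A row lasts 1/12 s, in which the tool goes at most 41.7 mm and 7.16 degrees, less where a joint would pass 70% of its speed; a pose out of reach is approached as far as the arm can. A call with a number of a shift or a turn outside -1 to 1 is refused whole. A call with a gripper value outside its range is refused whole. "claw" is the opening, from 0 (shut) to 1 (fully open), set as the call begins (left out, the last holds). The fingers move at their own pace and stop on an object; "newtons" is the grip in N (left out, the last holds). Time passes only in rows, so rows that repeat a pose let the fingers close. It gives the time, the measured TCP pose, the force and the opening at its end, in the units of the state.
- robot.observe(): the state, without advancing time (a new reading comes with each control period).
- robot.read_camera(name): name is "scene" or "top" or "wrist"; returns the picture (384x512x3 uint8, red, green, blue); there is no depth.
- robot.camera_params(name): a dict with "fx", "fy", "cx", "cy" (pixels), "k1" (the pictures are not rectified: a ray, as slopes to the right and down, at radius r is drawn at 1 + k1 r^2 times it, then the intrinsics apply), "R" (3x3) and "t" (3): a world point X has camera coordinates R X + t. Camera axes: x right, y down, z forward; pixel columns grow to the right and rows downward; lengths in m; the calibration is good to about 2 mm. A picture is of the moment at which its call begins: read the wrist's pose just before it. camera_params takes no time and is no camera call; for the wrist camera it gives the pose at the moment of the call.
- robot.hand_in(): hands the job in, once; it reports no verdict.
The state is a dict: "time": time; "qpos": joint angles; "qvel": joint speeds; "joint_efforts": joint torques, N m; "tool_pos": TCP position; "tool_rot": TCP orientation; "contact_force": force on the tool from outside, world axes, zero at the start; "torque": the same for the moment, N m; "opening": finger opening in m.
Only numpy, scipy, OpenCV 4.12 (cv2) and the standard library are available. Lean on these libraries where they do the work, as an engineer would, in place of code of your own. Each camera call takes 0.05 s, during which the arm holds its last target. There are 200 camera calls.

TASK

Get the welding jig ready: with a fingertip push the locating bar home by its round end pad, until its shoulder sits against the mouth of the tube, then spin the loose wing screw above it clockwise with fingertip strokes on its wings until it is all the way down and the bar is locked. Only push: do not grip or force the wings, leave the loose parts lying around the jig alone, and end with the hand clear.

Things in the scene. Friction and masses are not known exactly. Their poses are not given: they have to be found in the camera images.
- weld_jig: Fixed welding jig, base plate 200 x 460 x 15 mm. Origin on the table (z = 0) under the screw's axis; y runs along the locating bar to the tube, x away from the robot; turned up to 0.3 rad. A horizontal sleeve, 54 mm diameter, 80 mm long, centred over the origin, axis at z = 85 mm, guides the bar; on it stands a round nut, 33 mm diameter, top face at z = 134 mm.
- post_face (a point): Top edge, middle of the near face, of the jig's square post: 40 x 40 mm, 252 mm tall, its near face 56 mm behind the screw's axis (jig +x). An arm 40 mm wide, top at z = 252 mm, runs from it to jig y = +125 mm and carries a second tube, 45 mm diameter, 300 mm high, from y = +85 mm on.
- guard_edge (a point): Middle of the near edge, upper side, of the spatter guard: a fixed level sheet 48 mm wide (jig y -24 to +24 mm), 3 mm thick, top at z = 179 mm, from the post to 20 mm short of the screw's axis on the far (+x) side. The wings turn under it; a finger cannot pass there, so work with strokes on the robot's side.
- tube_mouth (a point): Centre of the mouth of the lower tube (45 mm diameter), facing the bar's plug, 108 mm from the screw's axis along jig +y, z = 85 mm.
- locating_bar (a joint): Travel of the locating bar along jig +y, m: 0 = fully drawn back (starts 0 to 0.03), 0.055 = home, a hard stop where its shoulder, a 54 mm disc behind the plug, sits on the tube's mouth. About 4 N of friction (and 25 N per m/s); stays where left. Bar 25 mm thick, with a groove 12 mm wide that lies under the screw only when home.
- bar_pad (a point): Centre of the outer (free) face of the push pad, a plain steel disc 50 mm in diameter, 8 mm thick, upright on the bar's -y end, 85 mm above the table; 138 mm from the screw's axis when the bar is home, up to 193 mm when drawn back. Push it towards jig +y. Axes as the jig's.
- wing_screw: Vertical wing screw in the nut. Origin on its axis at the underside of its collar (30 mm diameter, 5 mm thick). Wings: one flat bar on edge across it, 80 mm long along its own x (40 mm each way), 6 mm thick along y, from 5 to 27 mm above the origin. Goes down 4 mm a turn, clockwise from above; all the way down the collar lies on the nut (origin z = 134 mm); starts 4 to 6 mm higher.
- screw_turn (a joint): Turning angle of the wing screw, rad: grows clockwise seen from above (tightening); 9.8 = all the way down, a hard stop; starts 0.3 to 3.2 (1.1 to 1.5 turns to make). Turns freely (0.03 N m of friction), stays where left. Beyond about 4.6 its tip is in the bar's groove and locks the bar; with the bar not home it lands on the bar there, turns stiffly and does not lock.
- tube_offcut: Loose tube offcut standing on the table, 45 mm diameter, 55 mm tall; origin at the centre of its underside. Leave alone.
- spare_plug: Loose spare plug standing on the table, 54 mm diameter foot, 40 mm tall; origin at the centre of its underside. Leave alone.
- wrench: Loose open-ended wrench, 170 mm long along its x, lying on the table; about 10 mm thick; origin at its underside. Leave alone.

How it is judged:
On the way, in this order (a step that is already met when the one before it is completed fails the run):
1. the locating bar is home against the tube (value of joint locating_bar above 0.0525 m), for 0.2 s.
2. the wing screw is all the way down (value of joint screw_turn above 9.4 rad), for 0.2 s.
At the end, for the whole second after the job is handed in: The locating bar is home (within 2.5 mm of its stop), the wing screw is down (within 0.4 rad of its stop) and at rest, and the loose offcut, plug and wrench are within 30 mm of where they were (value of joint locating_bar above 0.0525 m and value of joint screw_turn above 9.4 rad and velocity of joint screw_turn between -0.1 and 0.1 rad/s and distance of each of tube_offcut, spare_plug, wrench from where it was at the start of the episode below 0.03 m); the robot touches nothing.
It fails at once if a loose part beside the jig is knocked away or lifted (distance of any of tube_offcut, spare_plug, wrench from where it was at the start of the episode above 0.03 m).
It fails at once if the wing screw is forced (more than 45 N on it) (contact force between the fingers and wing_screw above 45 N).
It fails at once if the wings are gripped: the bar stands between the fingers and they press it with more than 10 N (y of the grasp point in the frame of wing_screw between -0.003 and 0.003 m and x of the grasp point in the frame of wing_screw between -0.045 and 0.045 m and z of the grasp point in the frame of wing_screw between -0.02 and 0.045 m and contact force between the fingers and wing_screw above 10 N).
It also fails if it takes over 64 s, if anything falls off the work surface, if the arm or the gripper's body presses on something with over 40 N, if the wrist force passes 120 N, or if a joint passes its speed limit or range.

## Working session

There is one attempt and no reset: what is moved stays moved. The work goes in short steps, Python scripts to look and compute and a tool call to move; the robot and the scene stay as the last step left them, time stands still between calls to the robot, and variables do not carry over. Pictures are saved under pics/ and viewed, about 8 in all and at most 12, crops included, and the job is handed in when it is done.

Besides the shell and the picture viewer there is one more tool, called after "Call:" by a JSON object that holds its "name" and its "arguments". jog_arm: Moves the arm, as the interface text tells. Its arguments: {"type":"object","properties":{"deltas":{"type":"array","items":{"type":"number"}},"claw":{"type":"number"},"newtons":{"type":"number"}},"required":["deltas"]}

```bash
mkdir -p pics; ls
python3 - <<'E'
from cell import robot
import cv2,numpy as np
for n in("scene","top"):
    im=robot.read_camera(n); cv2.imwrite(f"pics/{n}0.png",cv2.cvtColor(im,cv2.COLOR_RGB2BGR))
a=cv2.imread("pics/scene0.png");b=cv2.imread("pics/top0.png")
for n in("scene","top"):
    p=robot.camera_params(n);print(n,{k:np.round(v,4).tolist() for k,v in p.items()})
print(robot.observe())
E
```

```text
pics
scene {'fx': 417.2978, 'fy': 417.2978, 'cx': 256.4238, 'cy': 189.0757, 'k1': 0.0221, 'R': [[0.8343, 0.5512, -0.0069], [0.3975, -0.6103, -0.6852], [-0.382, 0.569, -0.7283]], 't': [-0.441, -0.0651, 1.3018]}
top {'fx': 350.4, 'fy': 350.4, 'cx': 251.7621, 'cy': 191.3626, 'k1': -0.0668, 'R': [[0.0255, -0.9996, -0.0112], [-0.9835, -0.0231, -0.1792], [0.1789, 0.0156, -0.9838]], 't': [0.0344, 0.5376, 0.7312]}
{'time': 0.1, 'qpos': array([-1.43700911e+00,  3.42615833e-01,  1.52489192e+00, -2.72847701e-06,
        1.27541676e+00, -1.46041598e-01]), 'qvel': array([-1.65722694e-03, -5.32614748e-04, -1.29755353e-03, -1.49147608e-03,
        4.39480635e-04,  6.65256625e-06]), 'joint_efforts': array([ 1.74048026e-03, -4.32003164e+01, -2.44694585e+01,  7.19188456e-02,
        5.26377093e-02, -4.17495517e-05]), 'tool_pos': array([ 0.14495404, -0.50423784,  0.23714409]), 'tool_rot': array([-3.14027459e+00, -1.91234992e-04,  2.79829483e-01]), 'contact_force': array([-0.52878438, -0.34613278, -0.00557944]), 'torque': array([-0.04908851,  0.03198397,  0.06029933]), 'opening': 0.09164215203471829}
```

View pics/scene0.png

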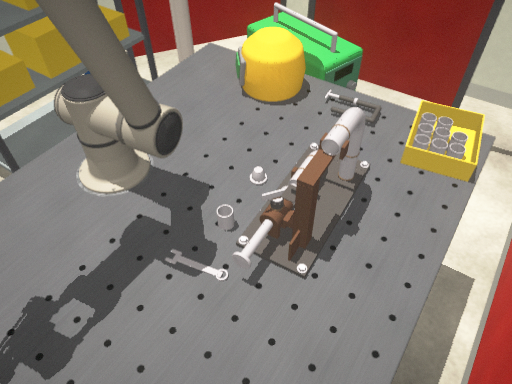

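View pics/top0.png

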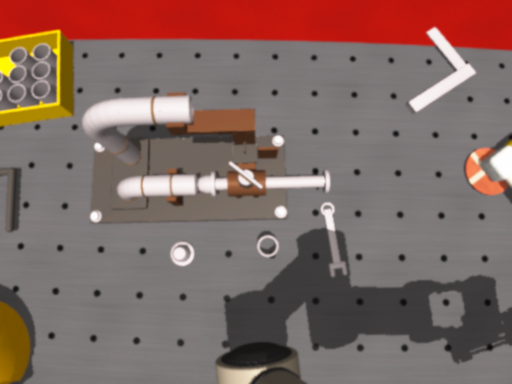

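```bash
cat > h.py <<'E'
from cell import robot
import cv2,numpy as np
np.set_printoptions(precision=4,suppress=True)
def K(p): return np.array([[p['fx'],0,p['cx']],[0,p['fy'],p['cy']],[0,0,1.]]),np.array([p['k1'],0,0,0.])
def ray(p,px):
    k,d=K(p); u=cv2.undistortPoints(np.array([[px]],float),k,d).ravel()
    R=np.array(p['R']); return -R.T@np.array(p['t']), R.T@np.array([u[0],u[1],1])
def onz(p,px,z):
    o,d=ray(p,px); return o+d*(z-o[2])/d[2]
def proj(p,X):
    k,d=K(p); r,_=cv2.Rodrigues(np.array(p['R'])); return cv2.projectPoints(np.array(X,float).reshape(-1,1,3),r,np.array(p['t'],float),k,d)[0].reshape(-1,2)
def two(p,a,q,b):
    o,d=ray(p,a);O,D=ray(q,b); s=np.linalg.lstsq(np.c_[d,-D],O-o,rcond=None)[0]
    A=o+d*s[0];B=O+D*s[1]; return (A+B)/2,np.linalg.norm(A-B)
E
python3 - <<'E'
import cv2,numpy as np
a=cv2.imread("pics/top0.png")[85:230,80:345];a=cv2.resize(a,None,fx=3,fy=3,interpolation=cv2.INTER_CUBIC)
cv2.imwrite("pics/topc.png",a)
b=cv2.imread("pics/scene0.png")[95:285,210:375];b=cv2.resize(b,None,fx=3,fy=3,interpolation=cv2.INTER_CUBIC)
cv2.imwrite("pics/scenec.png",b)
E
```

```text
(no output)
```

View pics/topc.png

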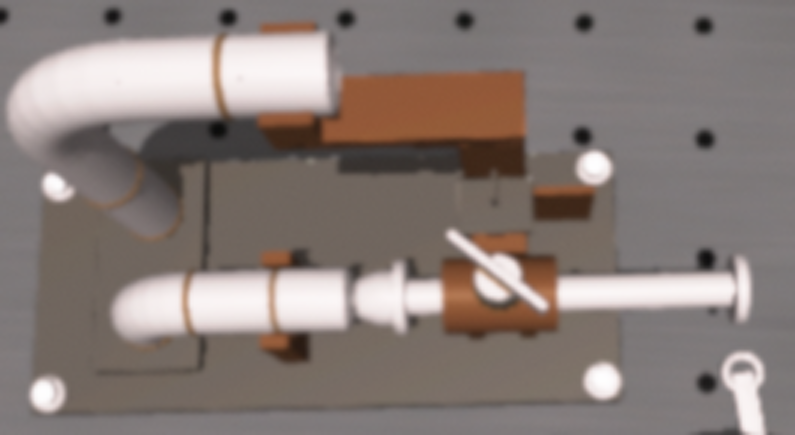

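View pics/scenec.png

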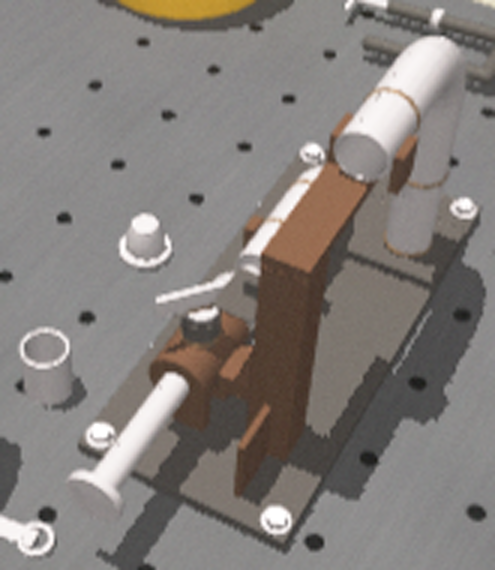

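Run:
```python
from h import *
p=robot.camera_params("top");q=robot.camera_params("scene")
c=lambda x,y:(80+x/3,85+y/3)
s=lambda x,y:(210+x/3,95+y/3)
print("cam",ray(p,(0,0))[0],ray(q,(0,0))[0])
B=[onz(p,c(*b),.022) for b in[(594,167),(603,381),(47,393),(60,184)]]
print("bolts",*B)
for a,b in((1,2),(0,3)):
    d=(B[b]-B[a]);print(np.linalg.norm(d),"yaw",np.arctan2(d[1],d[0])-np.pi/2)
w=[onz(p,c(*b),.166) for b in[(450,233),(545,306)]]
print("wing",w,np.linalg.norm(w[0]-w[1]),"ctr",(w[0]+w[1])/2)
print("barL/R z.085", onz(p,c(715,288),.0975),onz(p,c(575,293),.0975),"mouth",onz(p,c(349,299),.1075), "pad top edge",onz(p,c(742,257),.085),onz(p,c(742,322),.085),"padface",onz(p,c(749,289),.085))
print("shoulder",onz(p,c(400,297),.085))
print("pad 2view", two(p,c(749,289),q,s(93,500)))
print("post near edge",onz(p,c(523,137),.252),onz(p,c(325,143),.252))
print("2view collar", two(p,c(497,268),q,s(200,313)))
print("loose",onz(p,(268,246),.055),onz(p,(181,254),.04),onz(p,(328,208),.01),onz(p,(338,272),.01))
```

```text
cam [0.3971 0.0354 0.8161] [ 0.8911 -0.5373  0.9004]
bolts [ 0.6649 -0.011   0.022 ] [ 0.4952 -0.0198  0.022 ] [0.4749 0.4083 0.022 ] [0.6429 0.4158 0.022 ]
0.42857873883431047 yaw 0.04740496399500915
0.4273603311634287 yaw 0.051414858345755654
wing [array([0.5702, 0.0889, 0.166 ]), array([0.5241, 0.0272, 0.166 ])] 0.07697277448439337 ctr [0.5471 0.058  0.166 ]
barL/R z.085 [ 0.5531 -0.0922  0.0975] [0.5472 0.0056 0.0975] mouth [0.5373 0.1617 0.1075] pad top edge [ 0.5789 -0.114   0.085 ] [ 0.5316 -0.1133  0.085 ] padface [ 0.5556 -0.1186  0.085 ]
shoulder [0.544  0.1294 0.085 ]
pad 2view (array([ 0.5582, -0.1155,  0.0876]), np.float64(0.008225528604755563))
post near edge [0.6041 0.0427 0.252 ] [0.5984 0.1547 0.252 ]
2view collar (array([0.553 , 0.0579, 0.1381]), np.float64(0.003584715057450121))
loose [0.4169 0.0095 0.055 ] [0.3948 0.1995 0.04  ] [ 0.5085 -0.1297  0.01  ] [ 0.3634 -0.1509  0.01  ]
```

Call:
{"name": "jog_arm", "arguments": {"deltas": [0.25,0.19,0,0,0,-0.05,0.5,0.38,0,0,0,-0.1,0.75,0.57,0,0,0,-0.146,1,0.76,0,0,0,-0.146], "claw": 0, "newtons": 10}}

```text
time: 0.43
tool_pos: [0.2457, -0.4275, 0.2374]
tool_rot: [-3.141, 0.0, 0.046]
contact_force: [0.5, -0.7, 0.6]
opening: 0.0697
```

Call:
{"name": "jog_arm", "arguments": {"deltas": [0.25,0.19,0,0,0,0,0.5,0.38,0,0,0,0,0.75,0.57,0,0,0,0,1,0.76,0,0,0,0]}}

```text
time: 0.77
tool_pos: [0.3459, -0.3513, 0.2375]
tool_rot: [-3.141, 0.0, 0.05]
contact_force: [0.7, -1.1, -0.2]
opening: 0.0432
```

Call:
{"name": "jog_arm", "arguments": {"deltas": [0.25,0.19,0,0,0,0,0.5,0.38,0,0,0,0,0.75,0.57,0,0,0,0,1,0.76,0,0,0,0]}}

```text
time: 1.1
tool_pos: [0.446, -0.2753, 0.2375]
tool_rot: [-3.141, 0.001, 0.05]
contact_force: [0.1, -1.1, -0.5]
opening: 0.0167
```

Call:
{"name": "jog_arm", "arguments": {"deltas": [0.25,0.19,0,0,0,0,0.5,0.38,0,0,0,0,0.75,0.57,0,0,0,0,1,0.76,0,0,0,0,1,0.76,0,0,0,0]}}

```text
time: 1.52
tool_pos: [0.5482, -0.197, 0.237]
tool_rot: [-3.14, -0.001, 0.055]
contact_force: [-1.3, 0.5, 0.3]
opening: 0.0009
```

Call:
{"name": "jog_arm", "arguments": {"deltas": [0.06,0,-0.3,0,0,0,0.12,0,-0.6,0,0,0,0.12,0,-0.9,0,0,0]}}

```text
time: 1.77
tool_pos: [0.5575, -0.2006, 0.1466]
tool_rot: [3.141, -0.001, 0.051]
contact_force: [0.3, -1.4, -0.2]
opening: 0.0007
```

Call:
{"name": "jog_arm", "arguments": {"deltas": [0,0,-0.3,0,0,0,0,0,-0.6,0,0,0,0,0,-0.65,0,0,0]}}

```text
time: 2.02
tool_pos: [0.5535, -0.1994, 0.0773]
tool_rot: [-3.137, 0.009, 0.05]
contact_force: [-0.8, -0.1, -0.7]
opening: 0.0005
```

Run:
```python
from h import *
a=robot.read_camera("scene")[120:285,200:345];b=robot.read_camera("top")[130:230,200:350]
s=robot.observe();print(s['tool_pos'],s['contact_force'])
A=cv2.resize(a,None,fx=3,fy=3,interpolation=2);B=cv2.resize(b,None,fx=2.4,fy=2.4,interpolation=2)
c=np.zeros((495,435+360,3),np.uint8);c[:,:435]=A;c[:240,435:]=B
cv2.imwrite("pics/c1.png",c[...,::-1])
```

```text
[ 0.5559 -0.2005  0.0815] [0.5691 0.1544 0.7529]
```

View pics/c1.png

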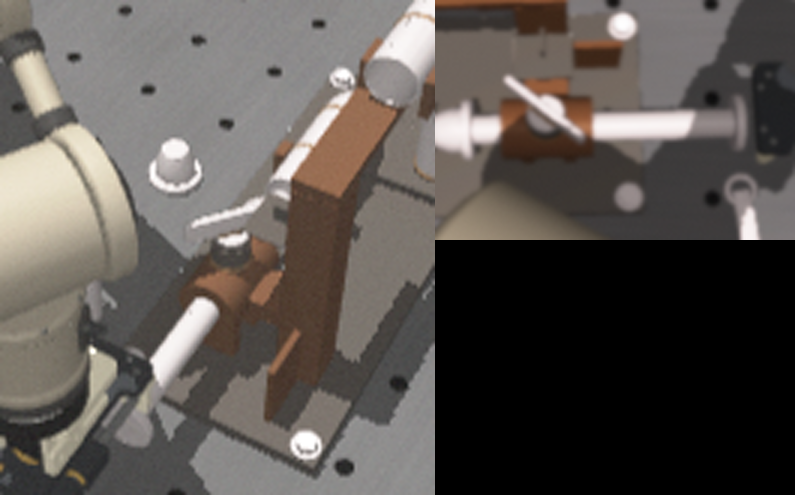

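Call:
{"name": "jog_arm", "arguments": {"deltas": [0,0.12,0,0,0,0,-0.01,0.24,0,0,0,0,-0.02,0.36,0,0,0,0,-0.02,0.48,0,0,0,0,-0.03,0.6,0,0,0,0]}}

```text
time: 2.53
tool_pos: [0.5544, -0.1389, 0.0838]
tool_rot: [3.141, -0.002, 0.051]
contact_force: [0.5, 0.2, -0.1]
opening: 0.0003
```

Call:
{"name": "jog_arm", "arguments": {"deltas": [0,0.05,0,0,0,0,-0.01,0.1,0,0,0,0,-0.01,0.15,0,0,0,0,-0.01,0.2,0,0,0,0]}}

```text
time: 2.87
tool_pos: [0.5531, -0.1214, 0.0832]
tool_rot: [3.14, -0.0, 0.051]
contact_force: [-0.9, -5.1, 1.8]
opening: 0.0005
```

Call:
{"name": "jog_arm", "arguments": {"deltas": [0,0.03,0,0,0,0,0,0.06,0,0,0,0,-0.01,0.09,0,0,0,0,-0.01,0.12,0,0,0,0]}}

```text
time: 3.2
tool_pos: [0.5525, -0.1094, 0.0831]
tool_rot: [3.14, -0.001, 0.05]
contact_force: [0.4, -4.1, 1.7]
opening: 0.0005
```

Call:
{"name": "jog_arm", "arguments": {"deltas": [0,0.03,0,0,0,0,0,0.06,0,0,0,0,-0.01,0.09,0,0,0,0]}}

```text
time: 3.45
tool_pos: [0.5519, -0.1001, 0.0832]
tool_rot: [3.14, -0.002, 0.05]
contact_force: [4.3, -4.3, 0.1]
opening: 0.0004
```

Call:
{"name": "jog_arm", "arguments": {"deltas": [0,0.02,0,0,0,0,0,0.04,0,0,0,0,0,0.06,0,0,0,0]}}

```text
time: 3.7
tool_pos: [0.5519, -0.096, 0.0833]
tool_rot: [3.137, -0.002, 0.051]
contact_force: [0.1, -22.0, 1.3]
opening: 0.0003
```

Call:
{"name": "jog_arm", "arguments": {"deltas": [0,-0.1,0,0,0,0,0,-0.2,0,0,0,0,0,-0.2,0.3,0,0,0,0,-0.2,0.6,0,0,0,0,-0.2,0.77,0,0,0]}}

```text
time: 4.12
tool_pos: [0.5514, -0.1138, 0.1619]
tool_rot: [-3.141, -0.001, 0.05]
contact_force: [-0.3, -0.3, 0.6]
opening: 0.0005
```

Call:
{"name": "jog_arm", "arguments": {"deltas": [0,0.25,0,0,0,0,0,0.5,0,0,0,0,0,0.7,0,0,0,0,0,0.8,0,0,0,0,0,0.8,0,0,0,0]}}

```text
time: 4.53
tool_pos: [0.5505, -0.0317, 0.1594]
tool_rot: [-3.14, 0.001, 0.053]
contact_force: [-0.1, 0.8, 0.2]
opening: 0.0006
```

Run:
```python
from h import *
s=robot.observe();print(s['tool_pos'],s['tool_rot'],s['contact_force'])
a=robot.read_camera("scene")[120:285,200:345];b=robot.read_camera("top")[110:230,110:260]
A=cv2.resize(a,None,fx=2.4,fy=2.4,interpolation=2);B=cv2.resize(b,None,fx=3,fy=3,interpolation=2)
c=np.zeros((400,800,3),np.uint8);c[:396,:348]=A;c[:360,350:]=B
cv2.imwrite("pics/c2.png",c[...,::-1])
```

```text
[ 0.5505 -0.0317  0.1594] [-3.1404  0.0014  0.0528] [-0.0948  0.7674  0.2283]
```

View pics/c2.png

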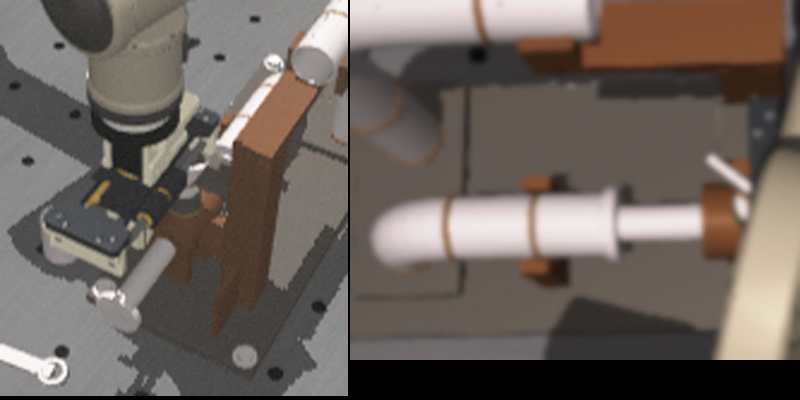

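Call:
{"name": "jog_arm", "arguments": {"deltas": [-0.05,0.4,0,0,0,0,-0.075,0.49,0,0,0,0,-0.18,0.575,0,0,0,0,-0.285,0.69,0,0,0,0,-0.36,0.795,0,0,0,0]}}

```text
time: 5.05
tool_pos: [0.5149, 0.0451, 0.1597]
tool_rot: [3.141, -0.0, 0.049]
contact_force: [1.5, -0.7, 0.4]
opening: 0.0003
```

Call:
{"name": "jog_arm", "arguments": {"deltas": [0.045,0.095,0,0,0,0,0.13,0.175,0,0,0,0,0.175,0.3,0,0,0,0,0.22,0.43,0,0,0,0,0.255,0.535,0,0,0,0]}}

```text
time: 5.47
tool_pos: [0.5411, 0.1006, 0.1594]
tool_rot: [-3.141, 0.0, 0.05]
contact_force: [-1.9, -1.6, -0.4]
opening: 0.0002
```

Call:
{"name": "jog_arm", "arguments": {"deltas": [-0.28,-0.015,0,0,0,0,-0.55,-0.03,0,0,0,0,-0.53,-0.43,0,0,0,0,-0.51,-0.83,0,0,0,0]}}

```text
time: 5.8
tool_pos: [0.4893, 0.018, 0.1601]
tool_rot: [-3.141, -0.001, 0.056]
contact_force: [0.9, -0.3, 0.7]
opening: 0.0001
```

Call:
{"name": "jog_arm", "arguments": {"deltas": [0.1,-0.4,0,0,0,0,0.25,-0.46,0,0,0,0,0.5,-0.45,0,0,0,0,0.645,-0.45,0,0,0,0,0.645,-0.45,0,0,0,0]}}

```text
time: 6.22
tool_pos: [0.5574, -0.0287, 0.1598]
tool_rot: [3.141, -0.003, 0.05]
contact_force: [-0.6, -0.0, 0.7]
opening: 0.0004
```

Run:
```python
from h import *
s=robot.observe();print(s['tool_pos'],s['tool_rot'],s['contact_force'])
p=robot.camera_params("wrist");w=robot.read_camera("wrist")
a=robot.read_camera("scene")[140:260,220:345]
C=(0.547,0.058,.15);print(proj(p,[C]),proj(robot.camera_params("scene"),[C]))
print({k:np.round(v,4).tolist() for k,v in p.items()})
A=cv2.resize(a,(250,240),interpolation=2)
c=np.zeros((384,800,3),np.uint8);c[:,:512]=w;c[:240,520:770]=A
cv2.imwrite("pics/c3.png",c[...,::-1])
```

```text
[ 0.5574 -0.0287  0.1598] [ 3.1412 -0.0034  0.0499] [-0.5568 -0.0237  0.6535]
[[ 96.5737 254.1301]] [[275.429  194.8778]]
{'fx': 320.4523, 'fy': 320.4523, 'cx': 258.805, 'cy': 190.5875, 'k1': -0.0369, 'R': [[0.0498, -0.9988, 0.0003], [-0.9629, -0.0479, 0.2655], [-0.2651, -0.0135, -0.9641]], 't': [-0.0569, 0.524, 0.4614]}
```

View pics/c3.png

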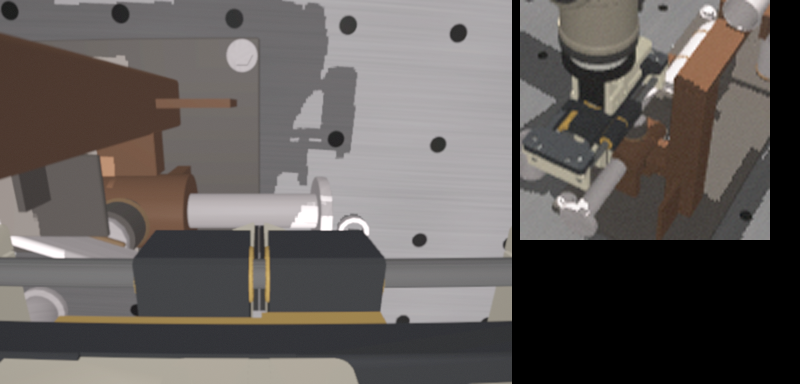

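Run:
```python
from h import *
p=robot.camera_params("wrist")
e=[onz(p,u,.1635) for u in[(12,237),(60,243),(75,245)]];print(e)
d=e[0]-e[2];print(np.degrees(np.arctan2(d[1],d[0])),e[0]-[.547,.058,.1635])
print(onz(p,(105,235),.179),onz(p,(14,205),.179))
```

```text
[array([0.5579, 0.0929, 0.1635]), array([0.5562, 0.0689, 0.1635]), array([0.5555, 0.0615, 0.1635])]
85.65755344065157 [0.0109 0.0349 0.    ]
[0.5689 0.0384 0.179 ] [0.5804 0.0766 0.179 ]
```

Call:
{"name": "jog_arm", "arguments": {"deltas": [0.037,0.27,0,0,0,0,0.03,0.41,0,0,0,0,-0.06,0.43,0,0,0,0,-0.145,0.455,0,0,0,0,-0.25,0.54,0,0,0,0]}}

```text
time: 6.73
tool_pos: [0.5286, 0.0255, 0.16]
tool_rot: [3.141, -0.001, 0.051]
contact_force: [1.6, -0.3, -0.1]
opening: 0.0005
```

Call:
{"name": "jog_arm", "arguments": {"deltas": [-0.105,0.115,0,0,0,0,-0.18,0.22,0,0,0,0,-0.135,0.315,0,0,0,0,-0.05,0.4,0,0,0,0,-0.005,0.52,0,0,0,0]}}

```text
time: 7.15
tool_pos: [0.5289, 0.078, 0.1599]
tool_rot: [3.141, 0.0, 0.05]
contact_force: [-1.5, -0.9, 0.4]
opening: 0.0002
```

Call:
{"name": "jog_arm", "arguments": {"deltas": [0.045,0.13,0,0,0,0,0.08,0.235,0,0,0,0,0.08,0.235,0,0,0,0,-0.2,0.22,0,0,0,0,-0.47,0.21,0,0,0,0]}}

```text
time: 7.57
tool_pos: [0.4815, 0.0987, 0.1592]
tool_rot: [3.141, -0.0, 0.051]
contact_force: [-0.8, 0.6, 0.0]
opening: 0.0006
```

Call:
{"name": "jog_arm", "arguments": {"deltas": [0.02,-0.4,0,0,0,0,0.04,-0.8,0,0,0,0]}}

```text
time: 7.73
tool_pos: [0.4844, 0.0194, 0.1599]
tool_rot: [-3.141, -0.0, 0.056]
contact_force: [1.9, -0.3, -0.9]
opening: 0.0005
```

Call:
{"name": "jog_arm", "arguments": {"deltas": [0.1,-0.4,0,0,0,0,0.25,-0.46,0,0,0,0,0.5,-0.45,0,0,0,0,0.645,-0.45,0,0,0,0,0.645,-0.45,0,0,0,0]}}

```text
time: 8.15
tool_pos: [0.5526, -0.0273, 0.1596]
tool_rot: [3.141, -0.002, 0.05]
contact_force: [-1.3, 0.3, 0.7]
opening: 0.0005
```

Run:
```python
from h import *
s=robot.observe();print(s['tool_pos'],s['tool_rot'],s['contact_force'],s['time'])
w=robot.read_camera("wrist")
A=cv2.resize(w[140:330,0:270],None,fx=2.5,fy=2.5,interpolation=2)
cv2.imwrite("pics/c4.png",A[...,::-1])
```

```text
[ 0.5526 -0.0273  0.1596] [ 3.1411 -0.0025  0.0496] [-1.35    0.2554  0.6519] 8.15
```

View pics/c4.png

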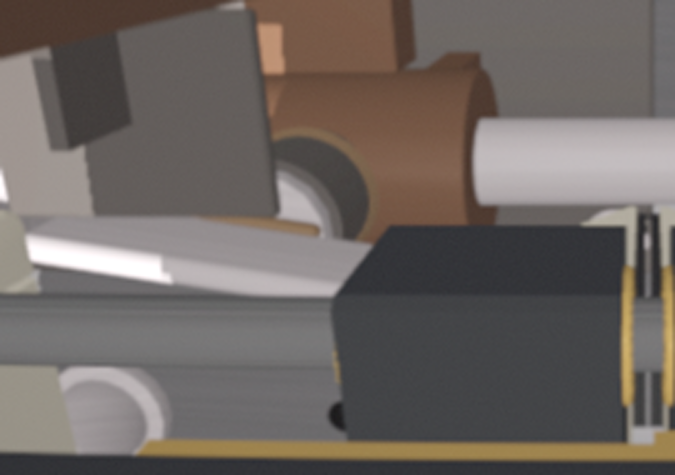

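Call:
{"name": "jog_arm", "arguments": {"deltas": [0.075,0.26,0,0,0,0,0.067,0.4,0,0,0,0,-0.015,0.415,0,0,0,0,-0.095,0.44,0,0,0,0,-0.2,0.525,0,0,0,0]}}

```text
time: 8.62
tool_pos: [0.5291, 0.0255, 0.1599]
tool_rot: [3.141, -0.001, 0.051]
contact_force: [1.5, -0.7, 0.9]
opening: 0.0001
```

Call:
{"name": "jog_arm", "arguments": {"deltas": [-0.02,0.02,0,0,0,0,-0.035,0.035,0,0,0,0,-0.035,0.035,0,0,0,0]}}

```text
time: 8.87
tool_pos: [0.5258, 0.0293, 0.1599]
tool_rot: [3.141, 0.0, 0.051]
contact_force: [-0.4, -0.1, -0.2]
opening: 0.0003
```

Call:
{"name": "jog_arm", "arguments": {"deltas": [-0.02,0.02,0,0,0,0,-0.035,0.04,0,0,0,0,-0.035,0.04,0,0,0,0]}}

```text
time: 9.12
tool_pos: [0.523, 0.0335, 0.1598]
tool_rot: [-3.142, -0.0, 0.05]
contact_force: [0.4, -1.1, 0.4]
opening: 0.0008
```

Call:
{"name": "jog_arm", "arguments": {"deltas": [-0.015,0.02,0,0,0,0,-0.035,0.04,0,0,0,0,-0.035,0.04,0,0,0,0]}}

```text
time: 9.37
tool_pos: [0.5191, 0.0377, 0.1597]
tool_rot: [-3.142, 0.0, 0.051]
contact_force: [-0.7, -0.1, 1.0]
opening: 0.0006
```

Call:
{"name": "jog_arm", "arguments": {"deltas": [-0.01,0.02,0,0,0,0,-0.02,0.045,0,0,0,0,-0.02,0.045,0,0,0,0]}}

```text
time: 9.62
tool_pos: [0.5173, 0.0423, 0.1598]
tool_rot: [-3.141, 0.0, 0.051]
contact_force: [-0.9, -0.1, 0.7]
opening: 0.0011
```

Call:
{"name": "jog_arm", "arguments": {"deltas": [-0.01,0.02,0,0,0,0,-0.01,0.045,0,0,0,0,-0.01,0.045,0,0,0,0]}}

```text
time: 9.87
tool_pos: [0.5164, 0.0469, 0.1598]
tool_rot: [-3.141, 0.0, 0.051]
contact_force: [-0.3, -0.3, 0.4]
opening: 0.0006
```

Call:
{"name": "jog_arm", "arguments": {"deltas": [0.01,0.025,0,0,0,0,0.013,0.048,0,0,0,0,0.013,0.048,0,0,0,0]}}

```text
time: 10.12
tool_pos: [0.5172, 0.0503, 0.1595]
tool_rot: [3.139, 0.002, 0.051]
contact_force: [-2.7, -6.7, 2.4]
opening: -0.0
```

Call:
{"name": "jog_arm", "arguments": {"deltas": [0.005,0.01,0,0,0,0,0.005,0.015,0,0,0,0,0.005,0.015,0,0,0,0]}}

```text
time: 10.37
tool_pos: [0.5174, 0.0507, 0.1595]
tool_rot: [3.138, 0.003, 0.051]
contact_force: [-4.0, -10.6, 1.9]
opening: 0.0001
```

Call:
{"name": "jog_arm", "arguments": {"deltas": [0.005,0.01,0,0,0,0,0.005,0.012,0,0,0,0,0.005,0.012,0,0,0,0]}}

```text
time: 10.62
tool_pos: [0.5175, 0.0511, 0.1594]
tool_rot: [3.136, 0.004, 0.051]
contact_force: [-5.2, -15.5, 2.7]
opening: 0.0004
```

Call:
{"name": "jog_arm", "arguments": {"deltas": [0,-0.06,0,0,0,0,-0.1,-0.12,0,0,0,0,-0.4,-0.15,0,0,0,0,-0.6,-0.2,0.2,0,0,0,-0.6,-0.4,0.5,0,0,0]}}

```text
time: 11.03
tool_pos: [0.4531, 0.0161, 0.2073]
tool_rot: [-3.138, 0.011, 0.053]
contact_force: [2.6, -0.3, -0.2]
opening: 0.0004
```

Call:
{"name": "jog_arm", "arguments": {"deltas": [0,-0.4,0.1,0,0,0,0,-0.8,0.2,0,0,0,0,-1,0.3,0,0,0]}}

```text
time: 11.28
tool_pos: [0.4588, -0.0888, 0.2406]
tool_rot: [3.14, -0.001, 0.05]
contact_force: [-0.4, 0.4, 0.2]
opening: 0.0006
```

Call:
{"name": "jog_arm", "arguments": {"deltas": [-0.1,-0.4,0,0,0,0,-0.2,-0.8,0,0,0,0,-0.3,-1,0,0,0,0]}}

```text
time: 11.53
tool_pos: [0.4285, -0.1893, 0.2398]
tool_rot: [3.14, -0.001, 0.049]
contact_force: [-0.1, -0.2, -0.5]
opening: 0.0002
```

Call:
{"name": "jog_arm", "arguments": {"deltas": [-0.1,-0.4,0,0,0,0,-0.2,-0.8,0,0,0,0,-0.3,-1,0,0,0,0,-0.3,-1,0,0,0,0]}}

```text
time: 11.87
tool_pos: [0.3974, -0.2896, 0.2393]
tool_rot: [3.141, 0.001, 0.046]
contact_force: [-0.1, 0.1, 0.0]
opening: 0.0004
```

Run:
```python
from h import *
s=robot.observe();print(s['tool_pos'],s['contact_force'],s['time'])
a=robot.read_camera("scene")[150:250,220:345];b=robot.read_camera("top")[100:290,140:360]
A=cv2.resize(a,(350,280),interpolation=2);B=cv2.resize(b,(440,380),interpolation=2)
c=np.zeros((380,800,3),np.uint8);c[:280,:350]=A;c[:,360:]=B
cv2.imwrite("pics/c5.png",c[...,::-1])
```

```text
[ 0.3974 -0.2896  0.2393] [-0.0901  0.1079  0.0229] 11.8667
```

View pics/c5.png

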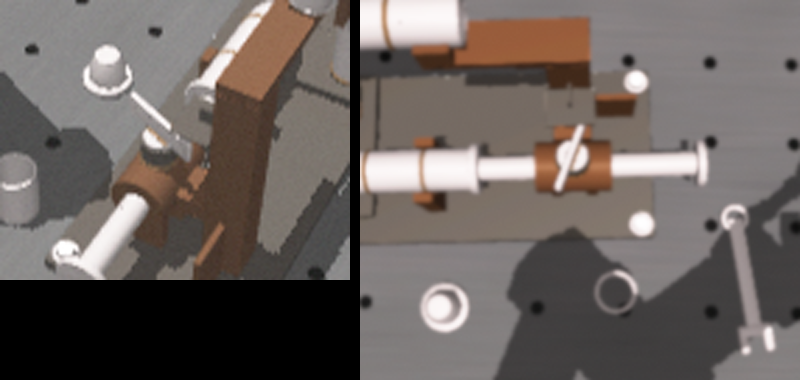

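Run:
```python
from h import *
p=robot.camera_params("top");q=robot.camera_params("scene")
print("end before",two(p,(80+545/3,85+306/3),q,(210+158/3,95+300/3)))
print("end now",two(p,(140+199/2,100+188/2),q,(220+133/2.8,150+95/2.8)))
print("pad",onz(p,(140+346/2,100+163/2),.085))
robot.hand_in(); print(robot.observe()['time'])
```

```text
end before (array([0.5263, 0.0286, 0.1634]), np.float64(0.004460087467681178))
end now (array([0.5131, 0.0708, 0.1574]), np.float64(0.0049415333179529935))
pad [ 0.5544 -0.083   0.085 ]
the job is handed in; nothing more can be done
the job is handed in; nothing more can be done
```

I pushed the locating bar home by its pad, then turned the wing screw down with three clockwise strokes of the closed fingertips. I handed the job in about 12 s into the 64 s allowed, with the hand well clear; no verdict is reported.

- **Bar:** The push met a hard stop at about 22 N, and the top picture shows the shoulder against the tube's mouth. The pad face measured about 141 mm from the screw's axis, against 138 mm expected. That 3 mm difference is close to the camera's accuracy of about 2 mm, and larger than the 2.5 mm allowed.
- **Screw:** It turned about 430°, or 1.2 turns, and then stopped hard. The force rose to about 16 N for less than 1 mm of movement, well below the 45 N limit. The wing end came out about 6 mm lower, against about 5 mm expected from the turns made; this is rough, as the two views missed each other by 4–5 mm.
- **Loose parts:** The offcut, the plug and the wrench's ring end were within about a pixel of where they started in the top picture.
- **Forces:** The last force reading before hand-in was near zero.

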